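# Lid the settle plate, finish the dish pile and lock the carrier

## Robot

A 6-joint arm with a two-finger parallel gripper is mounted at the origin on a cart in front of the work surface, level with it; the furniture and walls round the work are solid. World frame = base frame: x ahead of the robot, y to its left, z up, the work surface at z = 0. Lengths are in m, angles in degrees, forces in N, time in s.
With the tool pointing down it reaches from about 0.325 to 0.9 m from the base axis. Payload 3.5 kg.
Tool frame: the origin (TCP) lies at the very end of the fingers, on their centre line; the grasp point (between the pads) lies 19 mm behind it (grasp_offset is the distance from the TCP to the grasp point, in m); y points along the fingers, x is the direction in which the jaws open and shut, and the axes are right-handed (so a half turn about y gives the same grasp; the last joint's range is limited). The gripper opens to 85 mm and grips with 20 to 120 N. Pads are 22 mm wide; open, the fingers measure 114 mm over their backs; the gripper's body (76 mm by 85 mm) begins 54 mm behind the grasp point. The pads swing forward as they close: fully open they stand 13 mm farther back than shut.
Start: joints at [-80.638, 15.837, -1.513, 72.651, 0, 84.076], TCP at [0.165, -0.603, 0.231] pointing down, gripper open.
Joint ranges: [-178.77, 178.77], [-48.84, 107.48], [-61.69, 71.31], [-111.58, 123.2], [-90, 87.43], [-180, 180]. Speed limits (degrees/s): [147.25, 147.25, 180, 180, 180, 180].

## Interface

Orientations are given as [roll, pitch, yaw] about the fixed x, y, z axes, in that order (R = Rz(yaw) Ry(pitch) Rx(roll)).
In Python, from workcell import get_state, capture, finish_job, grasp_offset gives the robot as it stands.
- The arm moves only by the tool step_arm, never from a script. Its arguments are lists of equal length, an entry for each row: "dp": the shift along the tool's x, y, z each as a share of 0.12 m, from -1 to 1, a list of three; "rot": the turn, a rotation vector about the tool's x, y, z each as a share of 90 degrees, from -1 to 1, a list of three. A call has 1 to 20 rows; each row is the pose to reach, as a shift and turn from the pose commanded when the call began, along the tool's axes at that moment; what a row does not reach only later rows make up. A row lasts 1/10 s, in which the tool goes at most 50 mm and 8.59 degrees, less where a joint would pass 70% of its speed; a pose out of reach is approached as far as the arm can. A call with a number of a shift or a turn outside -1 to 1 is refused whole. A call with a gripper value outside its range is refused whole. "jaw" is the opening, from 0 (shut) to 1 (fully open), set as the call begins (left out, the last holds). The fingers move at their own pace and stop on an object; "force" is the grip in N (left out, the last holds). Time passes only in rows, so rows that repeat a pose let the fingers close. It gives the time, the measured TCP pose, the force and the opening at its end, in the units of the state.
- get_state(): the state, without advancing time (a new reading comes with each control period).
- capture(name): name is "scene" or "top" or "wrist"; returns a dict with "color" (400x640x3 uint8, blue, green, red), "camera_matrix" (3x3 intrinsics, pixels), "R" (3x3) and "t" (3): a world point X has camera coordinates R X + t. Camera axes: x right, y down, z forward; pixel columns grow to the right and rows downward; lengths in m; the calibration is good to about 2 mm. The wrist camera is an equidistant fisheye: a pixel r from the principal point sees the ray r / f radians off the axis. A picture is of the moment at which its call begins. There is no depth.
- finish_job(): hands the job in, once; it reports no verdict.
The state is a dict: "time_s": time; "joints": joint angles; "dq": joint speeds; "joint_torque": joint torques, N m; "tcp_pos": TCP position; "ee_rot": TCP orientation; "wrist_force": force on the tool from outside, world axes, zero at the start; "ft_torque": the same for the moment, N m; "grip_width": opening from 0.0 (shut) to 1.0 (fully open).
Only numpy, scipy, OpenCV 4.12 (cv2) and the standard library are available. Lean on these libraries where they do the work, as an engineer would, in place of code of your own. Each camera call takes 0.05 s, during which the arm holds its last target. There are 200 camera calls.

## Task

The air sample is finished: put the lid back on the open culture dish that stands on top of the pile in the carrier, then set the spare closed dish squarely on that lid, so that each piece sits down inside the rim of the one under it. Then swing the hold-down arm over the pile and press it down until its rubber pad rests flat on the top dish. Keep the lid and dishes level, set them down rather than drop them, and leave the strip bottle, dropper bottle and marker where they are.

Things in the scene. Friction and masses are not known exactly. Their poses are not given: they have to be found in the camera images.
- carrier: steel dish carrier, fixed to the desk. Origin on the desk, on the pile's vertical axis; x points to its back, y to its left, z up. Base plate x -44 to +64, y -42 to +42, top at z 8 mm, with a round collar round the lowest dish. Hinge fork (24 mm wide, x +41 to +59, up to z 71 mm) behind the pile; both sides are free for fingers. Two dishes stand in it, the upper one open
- lower_dish_mid (a point): centre, half-way up, of the closed culture dish at the bottom of the pile, in the carrier's collar, its foot 8 mm and its lid plate 23 mm above the desk; same shape as the spare dish; it stays there
- open_dish_mid (a point): centre, half-way up, of the open culture dish (no lid, pale brown gel inside) standing on the lower dish: outer diameter 48.8 mm, 13 mm high, its floor 23 mm and bevelled top edge 36 mm above the desk. It stays there, and can slide about 2 mm in the rim beneath it. Its lid, once on, has its lower edge 27.5 mm and its plate 38 mm above the desk
- lid_mid (a point): centre, half-way up, of the loose clear lid lying right way up on the desk: outer diameter 58 mm, 13 mm high in all, 12 g. Hollow underneath (inner diameter 53.2 mm, 8.5 mm deep), goes over the open dish with 2.2 mm play all round. On top a plate 10.5 mm above its lower edge, within a rim (inner diameter 53.2 mm) 2.5 mm high. Round: grasp at any yaw. z up
- spare_dish_mid (a point): centre, half-way up, of the closed culture dish on the desk (lid taped on, one piece): 17.5 mm high, about 35 g. Base diameter 48.8 mm up to 4.5 mm, bevelled foot; above it the lid, diameter 58 mm; lid plate at 15 mm within a rim (inner diameter 53.2 mm). Its foot goes into a lid's rim with 2.2 mm play; on the finished pile its foot is 38 mm above the desk. Round. z up
- hold_arm (a joint): angle of the steel hold-down arm about its level hinge (carrier's y axis through hinge_mid): 0 = level over the finished pile, pad resting on the top dish; 1.57 = upright. Starts at about 2.0 to 2.3, leaning back away from the pile; stops at 2.45 and -0.12. The hinge is stiff: the arm stays where it is left and takes about 1 N at the tab to move
- hinge_mid (a point): centre of the arm's hinge, 50 mm behind the pile's axis and 62.5 mm above the desk; axes as the carrier's
- thumb_tab (a point): middle of the thumb tab near the arm's free end, on its outer face (the upper one when closed), 90 mm from the pivot. The arm is a strip 12 mm wide, 4 mm thick and 100 mm long from the pivot; the tab is its last 20 mm, 28 mm wide. A round pad (32 mm) stands on its inner face, 50 mm from the pivot, reaching 9.5 mm from the strip's middle line
- strip_bottle: white bottle with black cap, 50 x 50 x 133 mm, loose bystander; origin under its centre
- dropper: small white dropper bottle, 26 x 26 x 62 mm, loose bystander; origin under its centre
- marker: black marker pen lying on the desk, 138 x 12 mm, loose bystander; origin under its centre
Things that resemble listed ones, but are neither listed nor needed, are in the scene too. Leave any red look-alike of the part that bears lid_mid alone.

How it is judged:
By the outcome, as a careful person would: the job done as asked, in the order asked, and still so for the second after the job is handed in, with the robot touching nothing.
It also fails if it takes over 59 s, if anything falls off the work surface, if the arm or the gripper's body presses on something with over 40 N, if the wrist force passes 120 N, or if a joint passes its speed limit or range.

## Working session

There is one attempt and no reset: what is moved stays moved. The work goes in short steps, Python scripts to look and compute and a tool call to move; the robot and the scene stay as the last step left them, time stands still between calls to the robot, and variables do not carry over. Pictures are saved under pics/ and viewed, about 8 in all and at most 12, crops included, and the job is handed in when it is done.

Besides the shell and the picture viewer there is one more tool, called after "Request:" as name(argument=value, ...) on one line, values as JSON. step_arm: Moves the arm, as the interface text tells. Shift numbers are shares of 0.12 m and turn numbers shares of 90 degrees, none past 1 either way. Its arguments: {"type":"object","properties":{"dp":{"type":"array","items":{"type":"array","items":{"type":"number","minimum":-1,"maximum":1}}},"rot":{"type":"array","items":{"type":"array","items":{"type":"number","minimum":-1,"maximum":1}}},"jaw":{"type":"number"},"force":{"type":"number"}},"required":["dp","rot"]}

```bash
ls; mkdir -p pics
python3 - <<'E'
from workcell import *
import cv2,pickle,numpy as np
s=get_state();print({k:np.round(v,3).tolist() for k,v in s.items()}, grasp_offset)
for n in("scene","top"):
    c=capture(n);pickle.dump(c,open(f"{n}.pkl","wb"));cv2.imwrite(f"pics/{n}0.png",c["color"]);print(n,c["camera_matrix"].tolist(),np.round(c["R"],3).tolist(),(-c["R"].T@c["t"]).round(3))
E
```

```text
pics
{'time_s': 0.0, 'joints': [-80.636, 15.88, -1.599, 72.651, -0.001, 84.077], 'dq': [-0.08, 0.035, -0.007, -0.054, 0.119, 0.004], 'joint_torque': [-0.001, -44.551, 29.521, 0.016, 0.0, 0.0], 'tcp_pos': [0.165, -0.602, 0.23], 'ee_rot': [-89.987, 0.13, -74.714], 'wrist_force': [0.128, -0.583, -0.474], 'ft_torque': [0.022, -0.041, 0.029], 'grip_width': 1.005} 0.0187
scene [[452.92949477776676, 0.0, 321.5177397981024], [0.0, 452.92949477776676, 205.72664433274258], [0.0, 0.0, 1.0]] [[0.95, -0.313, -0.018], [-0.222, -0.632, -0.742], [0.221, 0.709, -0.67]] [ 0.278 -0.878  0.731]
top [[461.3085013770246, 0.0, 329.0351139667795], [0.0, 461.3085013770246, 196.68879717251633], [0.0, 0.0, 1.0]] [[0.014, -1.0, 0.002], [-0.998, -0.014, -0.068], [0.068, -0.001, -0.998]] [ 0.429 -0.153  1.184]
```

View pics/scene0.png

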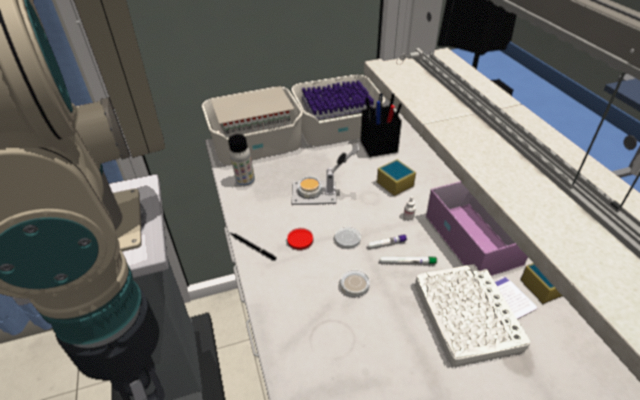

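View pics/top0.png

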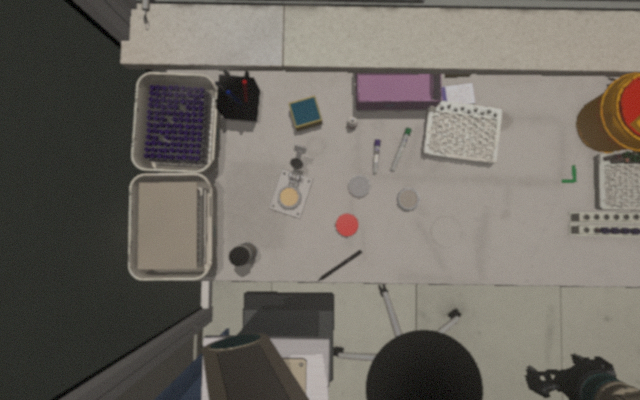

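The top view shows the carrier at (290,195), its arm leaning back to (298,150), a clear lid at (358,187), the spare dish at (407,200), the red look-alike at (347,225) and a faint ring at (445,230). I'll zoom in on these.

```bash
cat > h.py <<'E'
import numpy as np,cv2,pickle
def ray(c,uv):
    K=c["camera_matrix"];R=np.array(c["R"]);t=np.array(c["t"])
    d=np.array([(uv[0]-K[0][2])/K[0][0],(uv[1]-K[1][2])/K[1][1],1.]);return -R.T@t,R.T@d
def fray(c,uv):
    K=c["camera_matrix"];R=np.array(c["R"]);t=np.array(c["t"])
    a=np.array([(uv[0]-K[0][2])/K[0][0],(uv[1]-K[1][2])/K[1][1]]);r=np.hypot(*a)+1e-12
    d=np.array([*(a/r*np.sin(r)),np.cos(r)]);return -R.T@t,R.T@d
def onz(o_d,z):
    o,d=o_d;return o+d*(z-o[2])/d[2]
def proj(c,X,fish=False):
    K=np.array(c["camera_matrix"]);p=np.array(c["R"])@X+np.array(c["t"])
    if fish:
        r=np.hypot(p[0],p[1])+1e-12;th=np.arctan2(r,p[2]);p=np.array([p[0]/r*th,p[1]/r*th,1])
    else:p=p/p[2]
    return (K@p)[:2]
E
python3 - <<'E'
from h import *
c=pickle.load(open("top.pkl","rb"));s=pickle.load(open("scene.pkl","rb"))
for n,uv,z in [("lid",(358.5,187),.01),("spare",(407.5,200),.015),("red",(347,225),.01),("open",(289.5,197.5),.033),("ring",(445,231),0),("base",(292,194),.008),("strip",(239,256),.133),("drop",(351,124),.06),("tabtip",(299,150),.1)]:
    print(n,onz(ray(c,uv),z).round(3))
a=cv2.resize(c["color"][130:250,260:460],None,fx=4,fy=4,interpolation=3)[:, :800]
b=cv2.resize(s["color"][135:305,225:425],None,fx=4,fy=4,interpolation=3)
cv2.imwrite("pics/zt.png",a);cv2.imwrite("pics/zs.png",cv2.resize(b,(700,595)))
E
```

```text
lid [ 0.535 -0.228  0.01 ]
spare [ 0.503 -0.353  0.015]
red [ 0.438 -0.2    0.01 ]
open [ 0.504 -0.055  0.033]
ring [ 0.426 -0.452  0.   ]
base [ 0.515 -0.059  0.008]
strip [0.363 0.048 0.133]
drop [ 0.686 -0.205  0.06 ]
tabtip [ 0.613 -0.081  0.1  ]
```

View pics/zt.png

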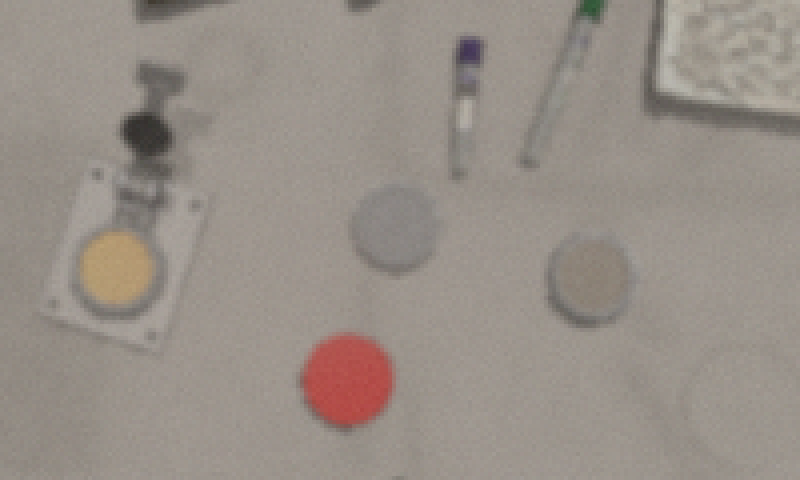

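The zoom shows the gel dish at about (118,268) in the carrier, the lid at (397,228) and the spare dish at (590,277), in crop pixels. The faint ring at the right is only a stain. I'll move over the work area and use the wrist camera.

Request:
step_arm(dp=[[-0.31,0,0.45],[-0.62,0,0.9],[-0.62,0,0.9],[-0.62,0,0.9]], rot=[[0,0,0],[0,0,0],[0,0,0],[0,0,0]])

```text
time_s: 0.5
tcp_pos: [0.2511, -0.4989, 0.2307]
ee_rot: [-90.0, 0.2, -74.5]
wrist_force: [0.0, -0.9, 0.2]
grip_width: 1.001
```

Request:
step_arm(dp=[[-0.31,0,0.45],[-0.62,0,0.9],[-0.62,0,0.9],[-0.62,0,0.9]], rot=[[0,0,0],[0,0,0],[0,0,0],[0,0,0]])

```text
time_s: 0.9
tcp_pos: [0.3352, -0.3999, 0.231]
ee_rot: [-90.0, 0.1, -74.5]
wrist_force: [0.1, 0.0, 0.1]
grip_width: 0.999
```

Request:
step_arm(dp=[[-0.31,0,0.45],[-0.62,0,0.9],[-0.62,0,0.9],[-0.62,0,0.9]], rot=[[0,0,0],[0,0,0],[0,0,0],[0,0,0]])

```text
time_s: 1.3
tcp_pos: [0.4198, -0.3009, 0.2311]
ee_rot: [-90.0, 0.0, -74.5]
wrist_force: [0.0, -0.5, -0.2]
grip_width: 0.999
```

Request:
step_arm(dp=[[-0.31,0,0.45],[-0.62,0,0.9],[-0.62,0,0.9],[-0.62,0,0.9],[-0.62,0,0.9]], rot=[[0,0,0],[0,0,0],[0,0,0],[0,0,0],[0,0,0]], jaw=0.8)

```text
time_s: 1.8
tcp_pos: [0.5028, -0.2031, 0.231]
ee_rot: [-90.1, -0.0, -74.7]
wrist_force: [0.2, -0.0, 0.1]
grip_width: 0.8
```

Run:
```python
from h import *
from workcell import *
c=capture("wrist");s=get_state();c["s"]=s;pickle.dump(c,open("w1.pkl","wb"));cv2.imwrite("pics/w1.png",c["color"])
cc=-np.array(c["R"]).T@c["t"]
print(s["time_s"],s["tcp_pos"],s["ee_rot"],c["camera_matrix"],cc,np.array(c["R"])[2])
for n,X in dict(lid=(.535,-.228,.01),spare=(.503,-.353,.015),red=(.438,-.2,.01),open=(.504,-.055,.036)).items(): print(n,proj(c,np.array(X),True).round(1))
```

```text
1.85 [ 0.50241227 -0.20341545  0.23101638] [-9.00646834e+01 -2.25779538e-02 -7.47842503e+01] [[309.70691629   0.         319.31320207]
 [  0.         309.70691629 199.0130271 ]
 [  0.           0.           1.        ]] [ 0.57469451 -0.18429365  0.37359551] [-0.2798652  -0.07707801 -0.95694015]
lid [345.9 150.1]
spare [432.3 202.7]
red [302.5 218.6]
open [194.6 142.2]
```

View pics/w1.png

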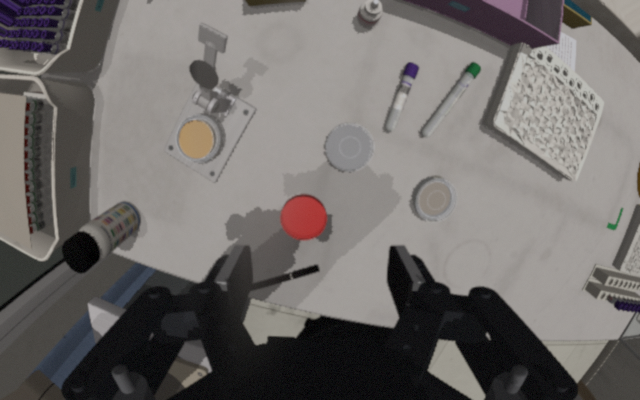

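The wrist view shows the gel dish at (197,139), the lid at (349,147), the spare dish at (434,199) and the red lid at (303,217). The camera sits on the tool's +z side, so I'll turn by a half turn to keep it clear of the hold-down arm.

Run:
```python
from h import *
c=pickle.load(open("w1.pkl","rb"));print(c["s"]["joints"])
im=c["color"];hsv=cv2.cvtColor(im,cv2.COLOR_BGR2HSV)
def fit(mask,z,near):
    cs,_=cv2.findContours(mask,cv2.RETR_EXTERNAL,cv2.CHAIN_APPROX_NONE)
    cs=[k for k in cs if len(k)>30 and cv2.pointPolygonTest(k,near,True)>-6]
    k=max(cs,key=cv2.contourArea);P=np.array([onz(fray(c,p[0]),z)[:2] for p in k])
    (x,y),r=cv2.minEnclosingCircle((P*1000).astype(np.float32));A=np.c_[2*P,np.ones(len(P))];q=np.linalg.lstsq(A,(P**2).sum(1),rcond=None)[0]
    print(near,q[:2].round(4),"r",np.sqrt(q[2]+q[0]**2+q[1]**2).round(4),x.__round__(1),y.__round__(1),r.__round__(1))
fit(cv2.inRange(hsv,(0,150,80),(8,255,255))|cv2.inRange(hsv,(172,150,80),(180,255,255)),.013,(303,217))
fit(cv2.inRange(hsv,(9,70,100),(30,255,255)),.03,(197,139))
for p in [(190,83),(256,110),(214,180),(168,145)]:print(p,onz(fray(c,p),.008).round(4))
print("tab on z",onz(fray(c,(212,38)),.13),onz(fray(c,(216,100)),.06))
cv2.imwrite("pics/w1z.png",np.vstack([cv2.resize(im[90:190,150:270],None,fx=6,fy=6,interpolation=2)[:300],cv2.resize(im[110:230,320:470],(720,300),interpolation=2)])) if 0 else cv2.imwrite("pics/w1z.png",cv2.resize(im[10:230,150:460],None,fx=2.55,fy=2.55,interpolation=2))
```

```text
[-2.88430370e+01  7.47147073e+00 -1.18845624e+01  7.06747495e+01
 -6.12056659e-02  1.35941242e+02]
(303, 217) [ 0.4406 -0.2017] r 0.0273 440.6 -200.4 29.0
(197, 139) [ 0.5067 -0.0524] r 0.0213 506.5 -52.3 22.2
(190, 83) [ 0.5693 -0.0217  0.008 ]
(256, 110) [ 0.5539 -0.1127  0.008 ]
(214, 180) [ 0.4569 -0.0791  0.008 ]
(168, 145) [ 0.4864 -0.0074  0.008 ]
tab on z [ 0.61098691 -0.0852301   0.13      ] [ 0.55789393 -0.07849481  0.06      ]
```

View pics/w1z.png

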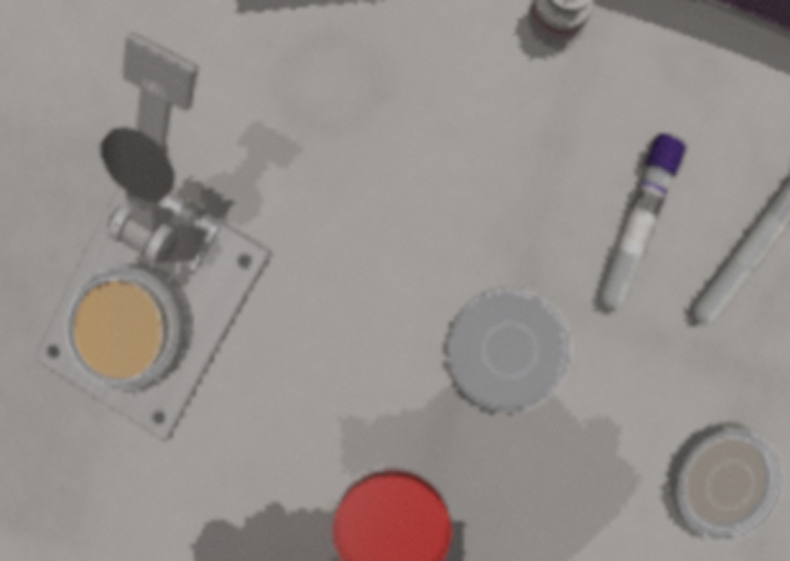

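Request:
step_arm(dp=[[0.03,0.06,0.02],[0.06,0.13,0.04],[0.09,0.2,0.06],[0.12,0.27,0.08],[0.15,0.34,0.1],[0.18,0.4,0.13],[0.2,0.47,0.15],[0.22,0.54,0.17],[0.25,0.6,0.19],[0.27,0.67,0.21],[0.27,0.67,0.21]], rot=[[0,-0.09,0],[0,-0.18,0],[0,-0.27,0],[0,-0.36,0],[0,-0.45,0],[0,-0.54,0],[0,-0.63,0],[0,-0.72,0],[0,-0.81,0],[0,-0.9,0],[0,-0.9,0]])

```text
time_s: 2.95
tcp_pos: [0.5342, -0.2282, 0.1496]
ee_rot: [-89.9, 0.1, 6.1]
wrist_force: [-1.1, -0.0, -0.3]
grip_width: 0.799
```

Request:
step_arm(dp=[[0,0,0],[0,0,0],[0,0,0],[0,0,0],[0,0,0],[0,0,0],[0,0,0],[0,0,0],[0,0,0],[0,0,0],[0,0,0]], rot=[[0,-0.09,0],[0,-0.18,0],[0,-0.27,0],[0,-0.36,0],[0,-0.45,0],[0,-0.54,0],[0,-0.63,0],[0,-0.72,0],[0,-0.736,0],[0,-0.736,0],[0,-0.736,0]])

```text
time_s: 4.05
tcp_pos: [0.5357, -0.227, 0.1511]
ee_rot: [-90.0, 0.0, 72.3]
wrist_force: [0.3, -0.3, -0.6]
grip_width: 0.795
```

Run:
```python
from h import *
from workcell import *
c=capture("wrist");s=get_state();c["s"]=s;pickle.dump(c,open("w2.pkl","wb"));cv2.imwrite("pics/w2.png",c["color"])
print(s["time_s"],s["tcp_pos"],s["ee_rot"],s["joints"],proj(c,s["tcp_pos"],True),proj(c,np.array([s["tcp_pos"][0],s["tcp_pos"][1],.0]),True))
```

```text
4.1 [ 0.53569596 -0.22688674  0.1510785 ] [-9.00080999e+01  5.24592944e-03  7.23624370e+01] [-2.93181324e+01  1.45646934e+01 -1.32340245e+01  6.21922879e+01
 -3.49743080e-03 -1.16805701e+01] [320.4217315  254.11652586] [319.96871533 183.45014826]
```

View pics/w2.png

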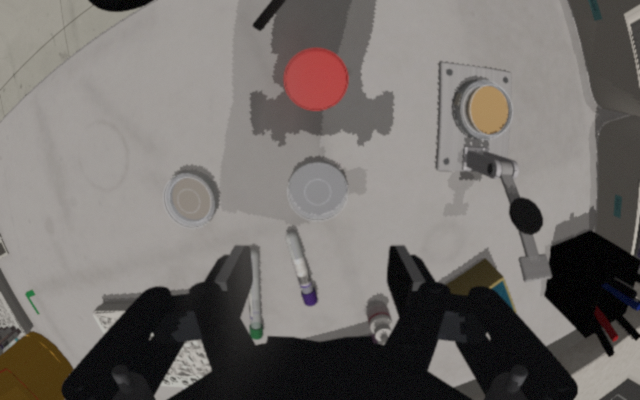

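The view now has the lid at (317,190), the spare dish at (190,197), the gel dish at (489,109) and the fingertips near (240,255) and (400,255). I'll measure these precisely.

```bash
cat >> h.py <<'E'
def edge(c,uv,rmin,rmax,z,name="",n=72):
    """outermost strong radial edge about uv; points cast on plane z, robust circle fit"""
    g=cv2.GaussianBlur(c["color"],(0,0),1.0).astype(np.float32);ctr=np.array(uv,float)
    for it in range(2):
        rs=np.arange(rmin,rmax,.25);P=[]
        for a in np.linspace(0,2*np.pi,n,endpoint=False):
            x=(ctr[0]+rs*np.cos(a)).astype(np.float32)[None];y=(ctr[1]+rs*np.sin(a)).astype(np.float32)[None]
            v=cv2.remap(g,x,y,1)[0];d=np.linalg.norm(v[4:]-v[:-4],axis=1);i=d.argmax()
            if d[i]>8:P.append((x[0,i+2],y[0,i+2]))
        P=np.array(P);ctr=P.mean(0) if it==0 and len(P)>n*.7 else ctr
    W=np.array([onz(fray(c,p),z)[:2] for p in P]);k=np.ones(len(W),bool)
    for _ in range(6):
        q=np.linalg.lstsq(np.c_[2*W[k],np.ones(k.sum())],(W[k]**2).sum(1),rcond=None)[0]
        r=np.sqrt(q[2]+q[0]**2+q[1]**2);e=np.hypot(*(W-q[:2]).T)-r;k=abs(e)<max(.0008,1.5*np.std(e[k]))
    print(name,q[:2].round(4),"r",r.round(4),"n",k.sum(),len(P),"sd",e[k].std().round(4));return q[:2],r
def blob(c,uv,lo,hi,z,name=""):
    m=cv2.inRange(cv2.cvtColor(c["color"],cv2.COLOR_BGR2HSV),lo,hi)
    cs,_=cv2.findContours(m,cv2.RETR_EXTERNAL,cv2.CHAIN_APPROX_NONE);k=max(cs,key=lambda k:cv2.contourArea(k)*(cv2.pointPolygonTest(k,uv,True)>-8))
    W=np.array([onz(fray(c,p[0]),z)[:2] for p in k]);q=np.linalg.lstsq(np.c_[2*W,np.ones(len(W))],(W**2).sum(1),rcond=None)[0]
    print(name,q[:2].round(4),"r",np.sqrt(q[2]+q[0]**2+q[1]**2).round(4))
E
python3 - <<'E'
from h import *
c=pickle.load(open("w2.pkl","rb"))
edge(c,(317,188),24,36,.011,"lid")
edge(c,(190,197),20,34,.013,"spare out")
edge(c,(316,79),26,38,.011,"red")
edge(c,(489,109),14,21.5,.030,"gel edge")
blob(c,(489,109),(9,70,100),(30,255,255),.028,"gel")
c=pickle.load(open("w1.pkl","rb"))
edge(c,(349,147),20,30,.011,"lid");edge(c,(434,199),17,27,.013,"spare")
im=pickle.load(open("w2.pkl","rb"))["color"]
for v in range(185,186):print([tuple(int(t) for t in im[v,u]) for u in range(280,356,2)])
E
```

```text
lid [ 0.5337 -0.2287] r 0.0279 n 24 40 sd 0.0003
spare out [ 0.5033 -0.3504] r 0.0296 n 40 72 sd 0.0006
red [ 0.4392 -0.2004] r 0.0293 n 70 72 sd 0.0002
gel edge [ 0.5066 -0.0527] r 0.0219 n 38 53 sd 0.0003
gel [ 0.5077 -0.0509] r 0.0215
lid [ 0.5378 -0.2286] r 0.0288 n 32 44 sd 0.0004
spare [ 0.5059 -0.3503] r 0.0289 n 36 70 sd 0.0004
[(136, 139, 143), (136, 141, 144), (135, 139, 143), (133, 137, 140), (134, 136, 138), (133, 133, 134), (136, 134, 136), (137, 136, 138), (136, 136, 137), (136, 135, 137), (138, 136, 137), (136, 134, 136), (137, 136, 137), (145, 144, 144), (141, 140, 141), (137, 136, 136), (137, 137, 138), (138, 137, 137), (137, 136, 137), (137, 136, 136), (138, 136, 137), (138, 136, 137), (138, 137, 137), (138, 136, 137), (146, 144, 144), (141, 139, 140), (135, 135, 136), (136, 135, 136), (136, 135, 136), (136, 134, 136), (136, 136, 136), (137, 136, 136), (136, 135, 135), (133, 133, 135), (130, 132, 136), (132, 135, 139), (133, 136, 141), (133, 137, 141)]
```

Request:
step_arm(dp=[[-0.014,0.25,-0.005],[-0.014,0.5,-0.005],[-0.014,0.75,-0.005],[-0.014,0.92,-0.005],[-0.014,0.92,-0.005]], rot=[[0,0,0],[0,0,0],[0,0,0],[0,0,0],[0,0,0]])

```text
time_s: 4.6
tcp_pos: [0.533, -0.2267, 0.0372]
ee_rot: [-89.6, -0.1, 72.4]
wrist_force: [-0.8, 0.6, -0.8]
grip_width: 0.8
```

Request:
step_arm(dp=[[0,0.1,0],[0,0.2,0],[0,0.3,0],[0,0.33,0],[0,0.33,0]], rot=[[0,0,0],[0,0,0],[0,0,0],[0,0,0],[0,0,0]])

```text
time_s: 5.1
tcp_pos: [0.5353, -0.228, 0.0001]
ee_rot: [-89.9, -0.0, 72.5]
wrist_force: [-0.2, -0.8, -0.9]
grip_width: 0.8
```

Run:
```python
from h import *
from workcell import *
c=capture("wrist");s=get_state();c["s"]=s;pickle.dump(c,open("w3.pkl","wb"))
cv2.imwrite("pics/w3.png",cv2.resize(c["color"][100:330,170:470],None,fx=2.5,fy=2.5,interpolation=2))
print(s["time_s"],s["tcp_pos"],s["wrist_force"])
```

```text
5.15 [ 0.53584374 -0.22825715  0.00074939] [-0.16664296 -0.14414709 -0.29420275]
```

View pics/w3.png

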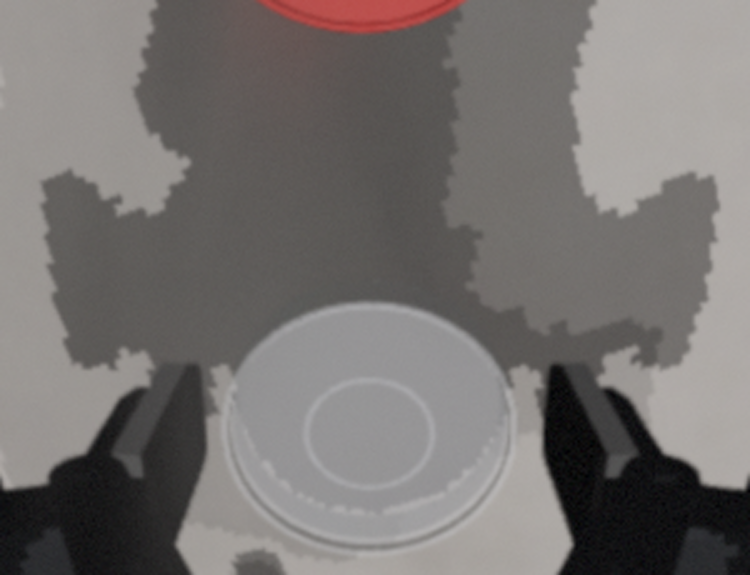

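The lid (crop centre 370,425) sits between the fingers and both sides are free. I'll feel for the desk gently.

Request:
step_arm(dp=[[0,0.015,0],[0,0.03,0],[0,0.04,0],[0,0.04,0]], rot=[[0,0,0],[0,0,0],[0,0,0],[0,0,0]])

```text
time_s: 5.55
tcp_pos: [0.5359, -0.2283, -0.0039]
ee_rot: [-90.0, -0.0, 72.5]
wrist_force: [0.4, 0.0, -0.4]
grip_width: 0.8
```

Request:
step_arm(dp=[[0,0.008,0],[0,0.016,0],[0,0.016,0]], rot=[[0,0,0],[0,0,0],[0,0,0]])

```text
time_s: 5.85
tcp_pos: [0.5358, -0.2282, -0.006]
ee_rot: [-90.0, -0.0, 72.5]
wrist_force: [-0.3, 0.3, -0.6]
grip_width: 0.801
```

Request:
step_arm(dp=[[0,0.008,0],[0,0.016,0],[0,0.016,0]], rot=[[0,0,0],[0,0,0],[0,0,0]])

```text
time_s: 6.15
tcp_pos: [0.5361, -0.2284, -0.0072]
ee_rot: [-90.0, 0.0, 72.5]
wrist_force: [-0.9, 0.6, 4.1]
grip_width: 0.801
```

Request:
step_arm(dp=[[0,-0.045,0],[0,-0.045,0]], rot=[[0,0,0],[0,0,0]])

```text
time_s: 6.35
tcp_pos: [0.5365, -0.2287, -0.0017]
ee_rot: [-90.1, 0.0, 72.5]
wrist_force: [0.8, -0.9, 0.0]
grip_width: 0.802
```

Request:
step_arm(dp=[[0,0,0],[0,0,0],[0,0,0],[0,0,0],[0,0,0]], rot=[[0,0,0],[0,0,0],[0,0,0],[0,0,0],[0,0,0]], jaw=0.6, force=25)

```text
time_s: 6.85
tcp_pos: [0.5363, -0.2285, -0.0018]
ee_rot: [-90.0, 0.0, 72.5]
wrist_force: [-1.4, 0.3, 4.8]
grip_width: 0.661
```

Request:
step_arm(dp=[[0,-0.04,0],[0,-0.12,0],[0,-0.25,0],[0,-0.45,0],[0,-0.6,0],[0,-0.6,0]], rot=[[0,0,0],[0,0,0],[0,0,0],[0,0,0],[0,0,0],[0,0,0]])

```text
time_s: 7.45
tcp_pos: [0.5384, -0.2297, 0.0729]
ee_rot: [-90.4, 0.1, 72.5]
wrist_force: [1.1, 0.0, 0.5]
grip_width: 0.657
```

Run:
```python
from h import *
from workcell import *
c=capture("wrist");s=get_state();c["s"]=s;pickle.dump(c,open("w4.pkl","wb"))
cv2.imwrite("pics/w4.png",np.hstack([cv2.resize(c["color"][180:330,220:420],None,fx=2.5,fy=2.5,interpolation=2)]))
print(s["time_s"],s["tcp_pos"],s["ee_rot"],s["wrist_force"],s["grip_width"])
```

```text
7.5 [ 0.53730295 -0.22907629  0.07132301] [-9.02140309e+01  4.38985437e-02  7.25255834e+01] [ 0.49043108 -0.1839841  -0.96913032] 0.6595153932147594
```

View pics/w4.png

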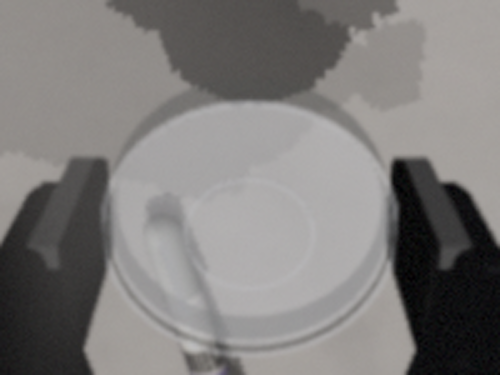

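The lid is held level between the pads, with its centre near crop (248,225). Next I'll carry it over the pile.

Request:
step_arm(dp=[[0.1,0,0.05],[0.27,0,0.13],[0.46,0,0.23],[0.62,0,0.32],[0.66,0,0.34]], rot=[[0,0,0],[0,0,0],[0,0,0],[0,0,0],[0,0,0]])

```text
time_s: 8.0
tcp_pos: [0.5178, -0.137, 0.0677]
ee_rot: [-89.7, -0.1, 72.7]
wrist_force: [-0.1, -0.3, 0.6]
grip_width: 0.663
```

Request:
step_arm(dp=[[0.2,0,0.1],[0.38,0,0.2],[0.54,0,0.28],[0.63,0,0.32],[0.66,0,0.34],[0.66,0,0.34],[0.66,0,0.34]], rot=[[0,0,0],[0,0,0],[0,0,0],[0,0,0],[0,0,0],[0,0,0],[0,0,0]])

```text
time_s: 8.7
tcp_pos: [0.506, -0.0534, 0.0697]
ee_rot: [-90.0, 0.0, 72.5]
wrist_force: [-0.4, 0.4, 0.3]
grip_width: 0.656
```

Run:
```python
from h import *
from workcell import *
c=capture("wrist");s=get_state();c["s"]=s;pickle.dump(c,open("w5.pkl","wb"))
t=s["tcp_pos"]
print(s["time_s"],t,s["ee_rot"],s["wrist_force"],s["grip_width"])
print(proj(c,t+np.array([0,0,.015]),True),proj(c,np.array([*t[:2],.03]),True))
cv2.imwrite("pics/w5.png",cv2.resize(c["color"][120:330,200:440],None,fx=2.5,fy=2.5,interpolation=2))
```

```text
8.75 [ 0.50610474 -0.05349825  0.06969266] [-9.00318192e+01  1.79696823e-02  7.24779438e+01] [-0.3753572  -0.69819795 -0.75308889] 0.6570881382558887
[319.9409023  268.71260245] [319.84138884 225.86552147]
```

View pics/w5.png

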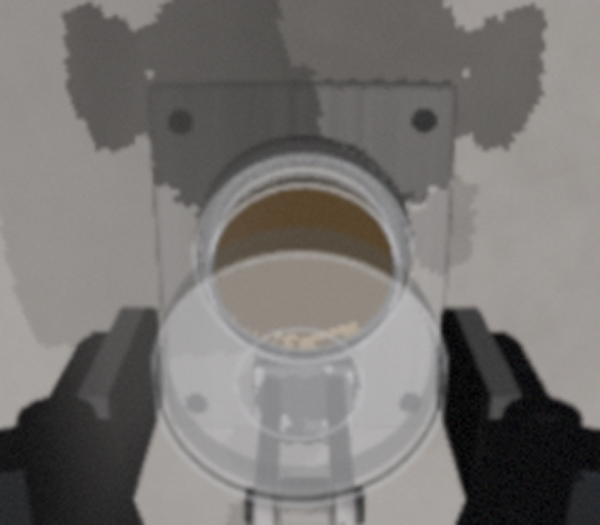

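The lid (crop ellipse spans x 157–445, y 250–500) hangs over the gel dish (x 213–393, y 187–352). The plate's front edge is at y=83, so the yaw is aligned. I'll work out the relative offset from this one image.

Run:
```python
from h import *
from scipy.spatial.transform import Rotation as Ro
c=pickle.load(open("w5.pkl","rb"));s=c["s"];t=np.array(s["tcp_pos"])
ex=np.array([np.cos(np.radians(72.5)),np.sin(np.radians(72.5)),0]);cx=np.array([ex[1],-ex[0],0])
def P(x,y,z):
    p=onz(fray(c,(x/2.5+200,y/2.5+120)),z)-t;return np.array([p@ex,p@cx])*1000
f=lambda *a:np.round(P(*a),1)
print("plate L,R,front",f(150,83,.008),f(457,83,.008),f(303,83,.008),"holes",f(180,121,.008),f(424,121,.008),f(197,403,.008),f(410,403,.008))
zt=t[2]+.0018+.013
print("lid top L,R,front,back",f(157,370,zt),f(445,370,zt),f(301,250,zt),f(301,490,zt),f(301,500,zt-.013))
print("gel",[f(213,265,z) for z in(.027,.031)],f(393,265,.028),f(303,187,.028),f(303,352,.028))
print("ring58 z.0255",f(196,250,.0255),f(411,250,.0255),f(303,137,.0255),"z.036",f(303,152,.036),f(303,357,.036))
# auto edges on columns/rows
g=cv2.GaussianBlur(c["color"],(0,0),.7).astype(float).sum(2)/3
col=g[140:330,318:323].mean(1);d=np.diff(col)
print([(140+i,round(x,1)) for i,x in enumerate(d) if abs(x)>3])
for v in (262,268):
    r=g[v-1:v+2].mean(0);d=np.diff(r);print(v,[(i,round(d[i],1)) for i in range(245,395) if abs(d[i])>5])
```

```text
plate L,R,front [-40.2 -43.3] [ 42.4 -43.4] [  0.9 -42.9] holes [-32.4 -32.7] [ 33.7 -32.8] [-31.7  55.3] [34.3 55.3]
lid top L,R,front,back [-27.2   0.2] [27.7  0.2] [  0.2 -24.5] [ 0.3 28.7] [ 0.3 42. ]
gel [array([-22.4,   1.4]), array([-21.9,  -0.2])] [24.  1.] [  0.8 -19.9] [ 0.9 26.1]
ring58 z.0255 [-26.9  -2.2] [28.9 -2.2] [  0.8 -32. ] z.036 [  0.8 -30.7] [ 0.9 23.3]
[(144, np.float64(-3.6)), (145, np.float64(-5.9)), (146, np.float64(-5.6)), (147, np.float64(-3.1)), (151, np.float64(-3.1)), (172, np.float64(-5.1)), (173, np.float64(-8.5)), (174, np.float64(-3.5)), (176, np.float64(4.4)), (177, np.float64(3.9)), (178, np.float64(4.1)), (179, np.float64(12.1)), (180, np.float64(20.9)), (181, np.float64(18.1)), (182, np.float64(7.1)), (185, np.float64(8.1)), (186, np.float64(11.7)), (188, np.float64(-15.9)), (189, np.float64(-19.4)), (190, np.float64(-17.7)), (192, np.float64(20.4)), (193, np.float64(5.6)), (194, np.float64(-18.1)), (195, np.float64(-23.3)), (196, np.float64(-11.1)), (218, np.float64(14.9)), (219, np.float64(27.0)), (220, np.float64(22.3)), (221, np.float64(6.7)
[... 1475 characters left out ...]
, (262, np.float64(6.3)), (263, np.float64(14.9)), (264, np.float64(16.7)), (265, np.float64(10.8)), (266, np.float64(8.0)), (267, np.float64(8.4)), (268, np.float64(5.3)), (301, np.float64(6.8)), (304, np.float64(-8.4)), (305, np.float64(-8.1)), (329, np.float64(6.2)), (332, np.float64(-6.8)), (342, np.float64(8.1)), (343, np.float64(5.9)), (370, np.float64(-6.0)), (371, np.float64(-8.9)), (372, np.float64(-10.1)), (373, np.float64(-16.2)), (374, np.float64(-21.2)), (375, np.float64(-15.2)), (377, np.float64(-11.1)), (378, np.float64(-29.4)), (379, np.float64(-28.8)), (380, np.float64(-11.3)), (389, np.float64(7.9)), (390, np.float64(12.0)), (391, np.float64(13.6)), (392, np.float64(10.1))]
```

The lid needs about +0.7 mm in tool x and +0.8 mm in tool z to line up with the dish. I'll shift it and come down.

Request:
step_arm(dp=[[0.006,0.05,0.007],[0.006,0.13,0.007],[0.006,0.2,0.007],[0.006,0.25,0.007],[0.006,0.265,0.007],[0.006,0.265,0.007],[0.006,0.265,0.007]], rot=[[0,0,0],[0,0,0],[0,0,0],[0,0,0],[0,0,0],[0,0,0],[0,0,0]])

```text
time_s: 9.45
tcp_pos: [0.5053, -0.0518, 0.038]
ee_rot: [-90.0, -0.0, 72.5]
wrist_force: [0.9, 0.9, -0.1]
grip_width: 0.658
```

Request:
step_arm(dp=[[0,0.01,0],[0,0.02,0],[0,0.03,0],[0,0.04,0],[0,0.04,0]], rot=[[0,0,0],[0,0,0],[0,0,0],[0,0,0],[0,0,0]])

```text
time_s: 9.95
tcp_pos: [0.5049, -0.0517, 0.0329]
ee_rot: [-90.0, -0.0, 72.5]
wrist_force: [1.4, -0.4, -0.2]
grip_width: 0.656
```

Request:
step_arm(dp=[[0,0.01,0],[0,0.02,0],[0,0.03,0],[0,0.03,0]], rot=[[0,0,0],[0,0,0],[0,0,0],[0,0,0]])

```text
time_s: 10.35
tcp_pos: [0.5049, -0.0517, 0.0293]
ee_rot: [-90.0, 0.0, 72.5]
wrist_force: [0.9, -0.4, 0.3]
grip_width: 0.657
```

Request:
step_arm(dp=[[0,0.01,0],[0,0.02,0],[0,0.03,0],[0,0.03,0]], rot=[[0,0,0],[0,0,0],[0,0,0],[0,0,0]])

```text
time_s: 10.75
tcp_pos: [0.5051, -0.0518, 0.026]
ee_rot: [-90.0, 0.0, 72.5]
wrist_force: [-0.7, 0.1, 0.9]
grip_width: 0.66
```

Request:
step_arm(dp=[[0,0.006,0],[0,0.01,0],[0,0.01,0]], rot=[[0,0,0],[0,0,0],[0,0,0]])

```text
time_s: 11.05
tcp_pos: [0.5052, -0.0518, 0.0258]
ee_rot: [-90.0, 0.0, 72.5]
wrist_force: [-3.7, 0.7, 9.8]
grip_width: 0.663
```

Contact came at the expected height, so the lid is seated. I'll ease off, release, go up and look.

Request:
step_arm(dp=[[0,-0.006,0],[0,-0.006,0]], rot=[[0,0,0],[0,0,0]])

```text
time_s: 11.25
tcp_pos: [0.5052, -0.0518, 0.0259]
ee_rot: [-90.0, 0.0, 72.5]
wrist_force: [-1.6, 0.0, 6.3]
grip_width: 0.657
```

Request:
step_arm(dp=[[0,0,0],[0,0,0],[0,0,0],[0,0,0]], rot=[[0,0,0],[0,0,0],[0,0,0],[0,0,0]], jaw=0.8)

```text
time_s: 11.65
tcp_pos: [0.5049, -0.0517, 0.0251]
ee_rot: [-90.0, -0.0, 72.5]
wrist_force: [-0.8, 0.1, -0.4]
grip_width: 0.801
```

Request:
step_arm(dp=[[0,-0.05,0],[0,-0.12,0],[0,-0.3,0],[0,-0.5,0],[0,-0.5,0],[0,-0.5,0]], rot=[[0,0,0],[0,0,0],[0,0,0],[0,0,0],[0,0,0],[0,0,0]])

```text
time_s: 12.25
tcp_pos: [0.506, -0.052, 0.0865]
ee_rot: [-90.1, -0.0, 72.5]
wrist_force: [-0.5, 0.6, -0.3]
grip_width: 0.802
```

Run:
```python
from h import *
from workcell import *
c=capture("wrist");s=get_state();c["s"]=s;pickle.dump(c,open("w6.pkl","wb"))
t=s["tcp_pos"];print(s["time_s"],t,s["ee_rot"],s["grip_width"])
cv2.imwrite("pics/w6.png",cv2.resize(c["color"][120:330,200:440],None,fx=2.5,fy=2.5,interpolation=2))
```

```text
12.3 [ 0.50503433 -0.0517623   0.08555841] [-9.00193092e+01 -2.25264342e-03  7.25273411e+01] 0.8036814317987235
```

View pics/w6.png

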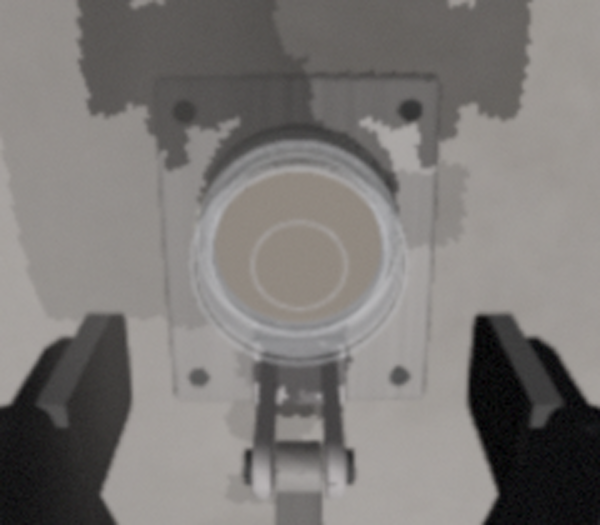

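The lid sits concentric over the gel and pile (its inner ring is at crop 299,265). Next comes the spare dish.

Request:
step_arm(dp=[[-0.2,-0.18,-0.06],[-0.45,-0.18,-0.14],[-0.7,-0.18,-0.22],[-0.79,-0.18,-0.25]], rot=[[0,0,0],[0,0,0],[0,0,0],[0,0,0]])

```text
time_s: 12.7
tcp_pos: [0.5048, -0.1532, 0.1062]
ee_rot: [-89.9, 0.0, 72.4]
wrist_force: [0.4, -0.1, -0.4]
grip_width: 0.794
```

Request:
step_arm(dp=[[-0.3,-0.1,-0.09],[-0.6,-0.18,-0.19],[-0.79,-0.18,-0.25]], rot=[[0,0,0],[0,0,0],[0,0,0]])

```text
time_s: 13.0
tcp_pos: [0.5059, -0.2526, 0.1291]
ee_rot: [-90.1, 0.0, 72.5]
wrist_force: [-0.4, -0.2, 0.5]
grip_width: 0.798
```

Request:
step_arm(dp=[[-0.3,-0.1,-0.09],[-0.6,-0.18,-0.19],[-0.79,-0.18,-0.25],[-0.79,-0.18,-0.25],[-0.79,-0.18,-0.25],[-0.79,-0.18,-0.25]], rot=[[0,0,0],[0,0,0],[0,0,0],[0,0,0],[0,0,0],[0,0,0]])

```text
time_s: 13.6
tcp_pos: [0.5048, -0.3482, 0.1491]
ee_rot: [-89.9, -0.1, 72.6]
wrist_force: [-0.1, -0.8, 0.3]
grip_width: 0.798
```

Run:
```python
from h import *
from workcell import *
c=capture("wrist");s=get_state();c["s"]=s;pickle.dump(c,open("w7.pkl","wb"))
t=s["tcp_pos"];print(s["time_s"],t,s["ee_rot"],s["grip_width"])
uv=proj(c,np.array([*t[:2],.015]),True);print(uv)
for f in (0,-4,4):edge(c,uv+np.array([f,f]),24,38,.0155,"spare")
g=cv2.GaussianBlur(c["color"],(0,0),.7).astype(float).sum(2)/3
u,v=int(uv[0]),int(uv[1])
d=np.diff(g[v-50:v+50,u-3:u+4].mean(1));print("col",u,[(v-50+i,int(x)) for i,x in enumerate(d) if abs(x)>4])
d=np.diff(g[v-3:v+4,u-50:u+50].mean(0));print("row",v,[(u-50+i,int(x)) for i,x in enumerate(d) if abs(x)>4])
c=pickle.load(open("w2.pkl","rb"));g=cv2.GaussianBlur(c["color"],(0,0),.7).astype(float).sum(2)/3
u,v=317,190
d=np.diff(g[v-50:v+50,u-3:u+4].mean(1));print("lid col",u,[(v-50+i,int(x)) for i,x in enumerate(d) if abs(x)>3])
```

```text
13.65 [ 0.50502074 -0.34819411  0.14927364] [-8.98760746e+01 -7.48181743e-02  7.26017079e+01] 0.7981299202731977
[319.63243512 188.41252306]
spare [ 0.5009 -0.354 ] r 0.0286 n 38 69 sd 0.0004
spare [ 0.5012 -0.3541] r 0.0286 n 41 69 sd 0.0004
spare [ 0.5059 -0.3508] r 0.0276 n 26 49 sd 0.0007
col 319 [(154, -6), (155, -14), (156, -16), (157, -11), (162, 5), (163, 13), (164, 16), (165, 10), (168, 4), (170, -4), (171, -4), (214, 9), (215, 10)]
row 188 [(285, 4), (288, -6), (334, 5), (335, 7), (337, -4), (338, -5), (365, 5), (366, 4)]
lid col 317 [(153, -3), (154, -10), (155, -16), (156, -14), (157, -7), (160, 8), (161, 17), (162, 18), (163, 8), (177, 4), (178, 3), (180, -4), (205, -3), (213, 4), (214, 3), (219, 4)]
```

Run:
```python
from h import *
c=pickle.load(open("w7.pkl","rb"))
cv2.imwrite("pics/w7.png",cv2.resize(c["color"][130:260,240:400],None,fx=4,fy=4,interpolation=2))
```

```text
(no output)
```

View pics/w7.png

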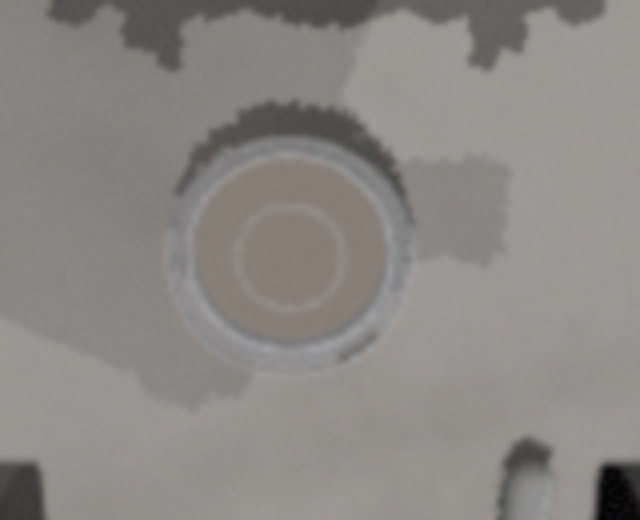

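The spare dish's rim spans crop x 165–413 and y 135–372, with its ring centre at (290,258), which is full-image (312.5,194.5). I'll compare it with the lid's ring in w2, where the lid's true offset is known.

Run:
```python
from h import *
ex=np.array([np.cos(np.radians(72.5)),np.sin(np.radians(72.5)),0]);cx=np.array([ex[1],-ex[0],0])
def P(c,x,y,z):
    p=onz(fray(c,(x,y)),z)-np.array(c["s"]["tcp_pos"]);return np.round(np.array([p@ex,p@cx])*1000,1)
a=pickle.load(open("w2.pkl","rb"));b=pickle.load(open("w7.pkl","rb"))
print("lid ring",P(a,318,191,.0105),"front",P(a,317.5,161.5,.013))
print("spare ring",P(b,312.5,194.5,.015),"front",P(b,312.5,130+135/4,.0175),"back",P(b,312.5,130+372/4,.0175),P(b,240+165/4,192,.0175),P(b,240+413/4,192,.0175))
```

```text
lid ring [-1.9  4.8] front [ -2.2 -24. ]
spare ring [-6.6  5.9] front [ -6.5 -23.6] back [-6.7 33.2] [-35.4   2.8] [21.7  2.7]
```

Run:
```python
from h import *
ex=np.array([np.cos(np.radians(72.5)),np.sin(np.radians(72.5)),0]);cx=np.array([ex[1],-ex[0],0])
def P(c,x,y,z):
    p=onz(fray(c,(x/2.5+200,y/2.5+120)),z)-np.array(c["s"]["tcp_pos"]);return np.round(np.array([p@ex,p@cx])*1000,1)
a=pickle.load(open("w5.pkl","rb"));b=pickle.load(open("w6.pkl","rb"));z=a["s"]["tcp_pos"][2]+.0148-.0025
print("held ring",P(a,299,384,z),P(a,299,328,z),P(a,299,440,z))
print("placed ring",P(b,299,265,.038),"front",P(b,299,75,.008),"L/R",P(b,155,78,.008),P(b,440,78,.008),"holes",[P(b,*h,.008) for h in [(184,111),(411,110),(199,377),(400,376)]])
print("lid plate edge in w6 L R F B",P(b,213,245,.038),P(b,384,245,.038),P(b,299,168,.038),P(b,299,326,.038))
print("w6 rim z.0405", P(b,192,255,.0405),P(b,406,255,.0405),P(b,299,365,.0405),P(b,299,140,.0405))
```

```text
held ring [-0.2  4.3] [-0.2 -7.9] [-0.1 17.6]
placed ring [-0.1  4.8] front [ -0.2 -41.5] L/R [-42. -41.] [ 40.8 -41.1] holes [array([-33.7, -31.1]), array([ 32.5, -31.5]), array([-33.,  57.]), array([33.2, 56.6])]
lid plate edge in w6 L R F B [-22.9  -0.8] [22.3 -0.8] [ -0.2 -21.8] [-0.1 22.9]
w6 rim z.0405 [-28.2   1.1] [28.   1.1] [-0.1 33.8] [ -0.2 -29.6]
```

The ring measurements agree with each other: the lid's ring is at +4.3 mm while held and +4.8 mm when placed. I'll grasp the spare with the TCP shifted −6.5 mm in tool x and −2.5 mm in tool z.

Request:
step_arm(dp=[[-0.054,0.2,-0.021],[-0.054,0.5,-0.021],[-0.054,0.75,-0.021],[-0.054,0.92,-0.021],[-0.054,0.92,-0.021],[-0.054,0.92,-0.021]], rot=[[0,0,0],[0,0,0],[0,0,0],[0,0,0],[0,0,0],[0,0,0]])

```text
time_s: 14.25
tcp_pos: [0.5059, -0.3559, 0.0398]
ee_rot: [-89.9, -0.0, 72.6]
wrist_force: [-0.3, -0.0, -0.8]
grip_width: 0.8
```

Request:
step_arm(dp=[[0,0.07,0],[0,0.15,0],[0,0.23,0],[0,0.29,0],[0,0.3,0],[0,0.3,0],[0,0.3,0]], rot=[[0,0,0],[0,0,0],[0,0,0],[0,0,0],[0,0,0],[0,0,0],[0,0,0]])

```text
time_s: 14.95
tcp_pos: [0.5062, -0.3572, 0.004]
ee_rot: [-90.0, 0.0, 72.5]
wrist_force: [0.2, 0.2, -0.3]
grip_width: 0.802
```

Request:
step_arm(dp=[[0,0.01,0],[0,0.01,0]], rot=[[0,0,0],[0,0,0]])

```text
time_s: 15.15
tcp_pos: [0.5062, -0.3572, 0.0028]
ee_rot: [-90.0, 0.0, 72.5]
wrist_force: [-0.2, 0.1, -0.1]
grip_width: 0.8
```

Request:
step_arm(dp=[[0,0,0],[0,0,0],[0,0,0],[0,0,0],[0,0,0]], rot=[[0,0,0],[0,0,0],[0,0,0],[0,0,0],[0,0,0]], jaw=0.6, force=30)

```text
time_s: 15.65
tcp_pos: [0.5064, -0.3574, 0.0032]
ee_rot: [-90.1, 0.0, 72.5]
wrist_force: [-1.0, -0.1, 4.6]
grip_width: 0.664
```

Request:
step_arm(dp=[[0,-0.04,0],[0,-0.12,0],[0,-0.3,0],[0,-0.55,0],[0,-0.7,0],[0,-0.7,0],[0,-0.7,0]], rot=[[0,0,0],[0,0,0],[0,0,0],[0,0,0],[0,0,0],[0,0,0],[0,0,0]])

```text
time_s: 16.35
tcp_pos: [0.5059, -0.357, 0.0866]
ee_rot: [-90.0, 0.0, 72.5]
wrist_force: [0.3, -0.2, 0.0]
grip_width: 0.66
```

Run:
```python
from h import *
from workcell import *
c=capture("wrist");s=get_state();c["s"]=s;pickle.dump(c,open("w8.pkl","wb"))
t=np.array(s["tcp_pos"]);print(s["time_s"],t,s["ee_rot"],s["grip_width"])
ex=np.array([np.cos(np.radians(72.5)),np.sin(np.radians(72.5)),0]);cx=np.array([ex[1],-ex[0],0])
for n,c in(("w8",c),("w5",pickle.load(open("w5.pkl","rb"))),("w4",pickle.load(open("w4.pkl","rb")))):
    t=np.array(c["s"]["tcp_pos"]);g=cv2.GaussianBlur(c["color"],(0,0),.7).astype(float).sum(2)/3
    d=np.diff(g[200:340,316:323].mean(1));print(n,[(200+i,int(x),round(float((onz(fray(c,(319.5,200.5+i)),t[2]+.0148)-t)@cx)*1000,1)) for i,x in enumerate(d) if abs(x)>3 and abs(x)>=max(abs(d[max(i-1,0):i+2]))])
```

```text
16.4 [ 0.50525574 -0.35639644  0.08561103] [-8.99061372e+01 -3.99788073e-02  7.25245377e+01] 0.6650004920211253
w8 [(207, 8, -29.0), (213, 17, -26.2), (216, -7, -24.8), (219, 17, -23.4), (222, -11, -21.9), (244, 7, -11.1), (247, -6, -9.6), (288, 6, 13.0), (291, -5, 14.8), (304, 9, 22.9), (310, 5, 26.8), (313, -13, 28.8), (315, 12, 30.1), (319, -18, 32.9), (325, -5, 37.1)]
w5 [(219, 26, -24.7), (223, -5, -22.9), (250, 7, -9.5), (254, 3, -7.5), (259, -7, -4.8), (262, 10, -3.2), (265, -3, -1.6), (270, -3, 1.1), (293, 4, 14.3), (297, 6, 16.8), (305, -5, 21.8), (310, -8, 25.0), (317, -12, 29.7), (320, 17, 31.7), (325, 5, 35.2), (332, -14, 40.3)]
w4 [(219, 27, -22.9), (250, 3, -7.5), (306, -6, 25.0), (314, 5, 30.4), (317, -12, 32.4), (320, 13, 34.5), (323, -3, 36.6), (325, -3, 38.1), (328, -5, 40.2), (331, 4, 42.5), (333, -4, 44.0), (336, 3, 46.2), (338, -4, 47.8)]
```

The spare is held about 2.8 mm further forward than the lid was. I'll carry it over the pile with that allowed for.

Request:
step_arm(dp=[[0.1,0,0.03],[0.3,0,0.09],[0.55,0,0.17],[0.808,0,0.254]], rot=[[0,0,0],[0,0,0],[0,0,0],[0,0,0]])

```text
time_s: 16.8
tcp_pos: [0.5047, -0.2531, 0.085]
ee_rot: [-89.8, -0.1, 72.5]
wrist_force: [1.3, -0.5, -0.4]
grip_width: 0.662
```

Request:
step_arm(dp=[[0.27,0,0.085],[0.54,0,0.17],[0.808,0,0.254]], rot=[[0,0,0],[0,0,0],[0,0,0]])

```text
time_s: 17.1
tcp_pos: [0.5044, -0.1511, 0.0851]
ee_rot: [-89.8, -0.0, 72.5]
wrist_force: [1.1, -0.6, -0.8]
grip_width: 0.66
```

Request:
step_arm(dp=[[0.25,0,0.08],[0.47,0,0.15],[0.65,0,0.205],[0.76,0,0.24],[0.808,0,0.254],[0.808,0,0.254],[0.808,0,0.254]], rot=[[0,0,0],[0,0,0],[0,0,0],[0,0,0],[0,0,0],[0,0,0],[0,0,0]])

```text
time_s: 17.8
tcp_pos: [0.5062, -0.0526, 0.0864]
ee_rot: [-90.0, 0.0, 72.5]
wrist_force: [0.8, -0.4, -0.2]
grip_width: 0.66
```

Request:
step_arm(dp=[[0,0.08,0],[0,0.17,0],[0,0.25,0],[0,0.29,0],[0,0.31,0],[0,0.31,0],[0,0.31,0]], rot=[[0,0,0],[0,0,0],[0,0,0],[0,0,0],[0,0,0],[0,0,0],[0,0,0]])

```text
time_s: 18.5
tcp_pos: [0.5064, -0.0522, 0.0496]
ee_rot: [-90.0, -0.0, 72.5]
wrist_force: [0.2, 0.2, -0.6]
grip_width: 0.656
```

Run:
```python
from h import *
from workcell import *
c=capture("wrist");s=get_state();c["s"]=s;pickle.dump(c,open("w9.pkl","wb"))
t=np.array(s["tcp_pos"]);print(s["time_s"],t,s["ee_rot"],s["grip_width"],s["wrist_force"])
cv2.imwrite("pics/w9.png",cv2.resize(c["color"][150:340,220:420],(800,600)[:1]+(760,),interpolation=2)[:600])
g=cv2.GaussianBlur(c["color"],(0,0),.7).astype(float).sum(2)/3
d=np.diff(g[150:340,316:323].mean(1));print([(150+i,int(x)) for i,x in enumerate(d) if abs(x)>3 and abs(x)>=max(abs(d[max(i-1,0):i+2]))])
```

```text
18.55 [ 0.50653756 -0.05219147  0.04974273] [-9.00447319e+01 -2.01550947e-03  7.25297764e+01] 0.6637407969609195 [-0.05369335 -0.61467438 -0.52897852]
[(150, -3), (156, -4), (180, -7), (183, 4), (189, 18), (192, -4), (195, 7), (198, -13), (202, 23), (205, -15), (213, 12), (216, -8), (219, 18), (222, -11), (244, 7), (247, -6), (288, 6), (291, -5), (297, -3), (303, 10), (306, -6), (310, 5), (313, -10), (315, 13), (318, -3), (322, 4), (331, -40), (336, 5)]
```

Run:
```python
from h import *
c=pickle.load(open("w9.pkl","rb"));t=np.array(c["s"]["tcp_pos"])
ex=np.array([np.cos(np.radians(72.5)),np.sin(np.radians(72.5)),0]);cx=np.array([ex[1],-ex[0],0])
P=lambda x,y,z:np.round([(onz(fray(c,(x,y)),z)-t)@e*1000 for e in(ex,cx)],1)
print("spare ring",P(319.5,246,t[2]+.0123),P(319.5,290,t[2]+.0123),"front/back rim",[P(319.5,r,t[2]+.0148)[1] for r in(207,213.5,315.5)])
print("pile lid front cand",[(r,P(319.5,r,.0405)[1]) for r in(180,189.5,195.5,198.5,202.5)])
b=pickle.load(open("w6.pkl","rb"));g=cv2.GaussianBlur(b["color"],(0,0),.7).astype(float).sum(2)/3
d=np.diff(g[150:340,316:323].mean(1));tb=np.array(b["s"]["tcp_pos"])
print("w6",[(150+i,int(x),round(float((onz(fray(b,(319.5,150.5+i)),.0405)-tb)@cx)*1000,1)) for i,x in enumerate(d) if abs(x)>3 and abs(x)>=max(abs(d[max(i-1,0):i+2]))])
```

```text
spare ring [ -0.3 -10.7] [-0.3 13.8] front/back rim [np.float64(-30.6), np.float64(-27.6), np.float64(28.2)]
pile lid front cand [(180, np.float64(-37.0)), (189.5, np.float64(-32.0)), (195.5, np.float64(-28.9)), (198.5, np.float64(-27.3)), (202.5, np.float64(-25.1))]
w6 [(168, -6, -34.4), (171, 3, -32.5), (175, 23, -30.0), (178, -3, -28.0), (180, 4, -26.8), (182, -10, -25.5), (185, 18, -23.5), (188, -10, -21.6), (207, 5, -9.0), (209, -4, -7.6), (241, 5, 15.0), (244, -5, 17.2), (249, -3, 21.0), (251, 9, 22.5), (254, -8, 24.8), (262, -10, 31.0), (266, -12, 34.2), (275, 4, 41.6), (281, -8, 46.6), (286, 19, 50.9), (295, -29, 58.8), (304, 10, 67.1), (316, -12, 78.7), (332, -5, 95.4)]
```

View pics/w9.png

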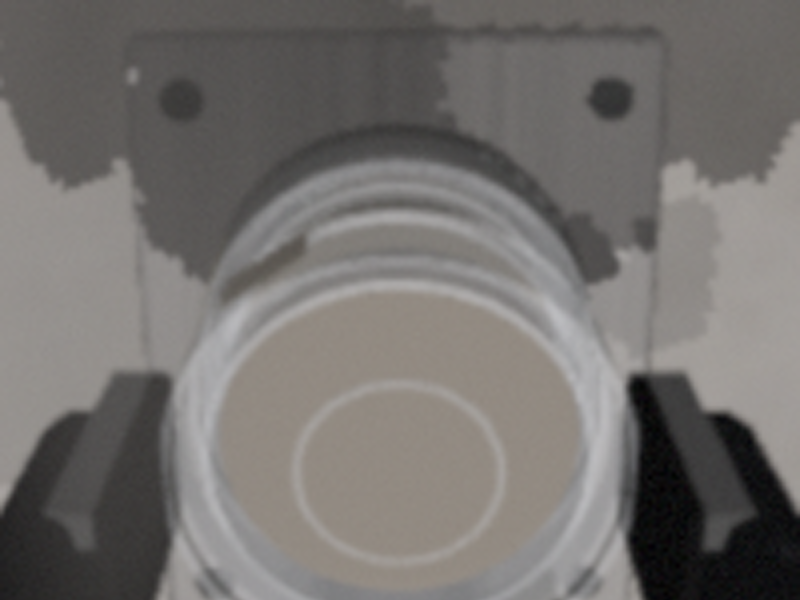

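The spare hangs just above the pile lid, laterally aligned, with its ring at pic (400,470). It is about 1.6 mm forward of the lid by the rings, so I'll shift it 0.9 mm back and lower it.

Request:
step_arm(dp=[[0,0,-0.008],[0,0.01,-0.008],[0,0.02,-0.008],[0,0.03,-0.008],[0,0.04,-0.008],[0,0.04,-0.008]], rot=[[0,0,0],[0,0,0],[0,0,0],[0,0,0],[0,0,0],[0,0,0]])

```text
time_s: 19.15
tcp_pos: [0.5068, -0.0523, 0.0443]
ee_rot: [-90.0, 0.0, 72.5]
wrist_force: [-0.5, -0.6, -1.1]
grip_width: 0.658
```

Request:
step_arm(dp=[[0,0.01,0],[0,0.02,0],[0,0.025,0],[0,0.025,0]], rot=[[0,0,0],[0,0,0],[0,0,0],[0,0,0]])

```text
time_s: 19.55
tcp_pos: [0.507, -0.0524, 0.0415]
ee_rot: [-90.0, 0.0, 72.5]
wrist_force: [-0.6, 0.2, -1.5]
grip_width: 0.663
```

Request:
step_arm(dp=[[0,0.006,0],[0,0.01,0],[0,0.01,0]], rot=[[0,0,0],[0,0,0],[0,0,0]])

```text
time_s: 19.85
tcp_pos: [0.5072, -0.0524, 0.0413]
ee_rot: [-90.0, 0.0, 72.5]
wrist_force: [-2.3, 0.4, 6.0]
grip_width: 0.66
```

The foot touched down at 38 mm, so it is inside the rim. I'll release and rise.

Request:
step_arm(dp=[[0,-0.005,0],[0,-0.005,0]], rot=[[0,0,0],[0,0,0]])

```text
time_s: 20.05
tcp_pos: [0.5072, -0.0524, 0.0413]
ee_rot: [-90.0, -0.0, 72.5]
wrist_force: [-1.4, -0.0, 5.4]
grip_width: 0.657
```

Request:
step_arm(dp=[[0,0,0],[0,0,0],[0,0,0],[0,0,0]], rot=[[0,0,0],[0,0,0],[0,0,0],[0,0,0]], jaw=0.8)

```text
time_s: 20.45
tcp_pos: [0.507, -0.0524, 0.0408]
ee_rot: [-90.0, 0.0, 72.5]
wrist_force: [0.5, -0.6, -0.5]
grip_width: 0.795
```

Request:
step_arm(dp=[[0,-0.05,0],[0,-0.12,0],[0,-0.3,0],[0,-0.5,0],[0,-0.5,0],[0,-0.5,0]], rot=[[0,0,0],[0,0,0],[0,0,0],[0,0,0],[0,0,0],[0,0,0]])

```text
time_s: 21.05
tcp_pos: [0.5079, -0.0526, 0.1021]
ee_rot: [-90.1, -0.0, 72.5]
wrist_force: [0.0, 0.4, -0.5]
grip_width: 0.801
```

Run:
```python
from h import *
from workcell import *
c=capture("wrist");s=get_state();c["s"]=s;pickle.dump(c,open("w10.pkl","wb"))
t=np.array(s["tcp_pos"]);print(s["time_s"],t,s["ee_rot"],s["grip_width"])
ex=np.array([np.cos(np.radians(72.5)),np.sin(np.radians(72.5)),0]);cx=np.array([ex[1],-ex[0],0])
g=cv2.GaussianBlur(c["color"],(0,0),.7).astype(float).sum(2)/3
d=np.diff(g[150:340,316:323].mean(1))
print([(150+i,int(x),round(float((onz(fray(c,(319.5,150.5+i)),.053)-t)@cx)*1000,1)) for i,x in enumerate(d) if abs(x)>3 and abs(x)>=max(abs(d[max(i-1,0):i+2]))])
for f in("top","scene"):pickle.dump(capture(f),open(f+"1.pkl","wb"))
# tab location: expected positions for arm angle
ax=np.array([.507,-.0525,0])
for n in("top","scene"):
  c=pickle.load(open(n+"1.pkl","rb"))
  for a in (2.0,2.1,2.2,2.3):
    T=ax+cx*(.05-.09*np.cos(a)+.002*np.sin(a))+np.array([0,0,.0625+.09*np.sin(a)+.002*np.cos(a)])
    print(n,a,T.round(3),proj(c,T).round(1))
c=pickle.load(open("w2.pkl","rb"))
for a in (2.0,2.1,2.2,2.3):
    T=ax+cx*(.05-.09*np.cos(a))+np.array([0,0,.0625+.09*np.sin(a)]);Q=ax+cx*(.05-.1*np.cos(a))+np.array([0,0,.0625+.1*np.sin(a)])
    print("w2",a,proj(c,T,True).round(1),proj(c,Q,True).round(1))
```

```text
21.1 [ 0.50698082 -0.05237759  0.10115954] [-9.00211886e+01 -2.00120860e-03  7.25268281e+01] 0.8014730141140857
[(162, -7, -37.7), (168, 21, -33.8), (171, -3, -31.9), (174, -4, -29.9), (177, 9, -28.0), (182, -8, -24.7), (185, 10, -22.7), (187, -9, -21.4), (203, 5, -10.7), (205, -5, -9.3), (237, 5, 13.4), (240, -4, 15.7), (249, -3, 22.5), (251, 7, 24.0), (253, -6, 25.6), (258, -9, 29.5), (262, -11, 32.7), (264, 3, 34.3), (269, -8, 38.4), (275, 17, 43.4), (280, -24, 47.7), (287, 10, 53.8), (292, 6, 58.2), (299, -13, 64.7), (316, -5, 81.2), (327, -3, 92.7), (338, -16, 104.9)]
top 2.0 [ 0.592 -0.079  0.144] [297.  155.8]
top 2.1 [ 0.6   -0.082  0.139] [298.3 152.9]
top 2.2 [ 0.607 -0.084  0.134] [299.4 150.2]
top 2.3 [ 0.613 -0.086  0.128] [300.6 147.8]
scene 2.0 [ 0.592 -0.079  0.144] [347.5 144.6]
scene 2.1 [ 0.6   -0.082  0.139] [350.9 146.1]
scene 2.2 [ 0.607 -0.084  0.134] [354.1 147.9]
scene 2.3 [ 0.613 -0.086  0.128] [357.  149.9]
w2 2.0 [553.4 248.2] [559.6 259.6]
w2 2.1 [547.1 256.2] [552.2 268.2]
w2 2.2 [540.6 262.6] [544.6 275.1]
w2 2.3 [534.  267.6] [537.  280.3]
```

The spare's ring is within about 0.5 mm of the lid's centre. The hold arm measures about 2.25 rad. I'll shut the fingers, go up, and pass over and behind the arm.

Request:
step_arm(dp=[[0,-0.2,0],[0,-0.5,0],[0,-0.75,0],[0,-0.83,0],[0,-0.83,0]], rot=[[0,0,0],[0,0,0],[0,0,0],[0,0,0],[0,0,0]], jaw=0)

```text
time_s: 21.7
tcp_pos: [0.5078, -0.0526, 0.2014]
ee_rot: [-90.1, -0.0, 72.5]
wrist_force: [-0.2, 0.3, -0.4]
grip_width: 0.0
```

Request:
step_arm(dp=[[0,0,-0.15],[0,0,-0.4],[0,0,-0.7],[0,0,-0.95],[0,0,-1.0],[0,0,-1.0]], rot=[[0,0,0],[0,0,0],[0,0,0],[0,0,0],[0,0,0],[0,0,0]])

```text
time_s: 22.3
tcp_pos: [0.6207, -0.0884, 0.1976]
ee_rot: [-89.7, 0.0, 72.5]
wrist_force: [-0.5, 0.3, -1.1]
grip_width: 0.005
```

Request:
step_arm(dp=[[0,0,-0.08],[0,0,-0.15],[0,0.15,-0.15],[0,0.4,-0.15],[0,0.6,-0.15],[0,0.7,-0.15],[0,0.7,-0.15],[0,0.7,-0.15]], rot=[[0,0,0],[0,0,0],[0,0,0],[0,0,0],[0,0,0],[0,0,0],[0,0,0],[0,0,0]])

```text
time_s: 23.1
tcp_pos: [0.6392, -0.0939, 0.1174]
ee_rot: [-90.1, -0.0, 72.5]
wrist_force: [1.8, 0.3, 1.0]
grip_width: -0.001
```

Request:
step_arm(dp=[[0,0,0.08],[0,0,0.16],[0,0,0.24],[0,0,0.32],[0,0,0.32]], rot=[[0,0,0],[0,0,0],[0,0,0],[0,0,0],[0,0,0]])

```text
time_s: 23.6
tcp_pos: [0.6001, -0.0816, 0.1169]
ee_rot: [-89.9, -0.0, 72.5]
wrist_force: [0.3, 0.7, 1.3]
grip_width: -0.001
```

```bash
cat > see.py <<'E'
from h import *
from workcell import *
import sys
a=capture("scene");pickle.dump(a,open(sys.argv[1]+".pkl","wb"));s=get_state();print(s["time_s"],np.round(s["tcp_pos"],4),np.round(s["wrist_force"],1))
b=pickle.load(open("scene1.pkl","rb"))
# dark pad blob (round black pad) location in scene crop
for c in(b,a):
    g=cv2.cvtColor(c["color"],cv2.COLOR_BGR2GRAY)[130:200,300:372];m=(g<75).astype(np.uint8);n,l,st,ce=cv2.connectedComponentsWithStats(m)
    print([(tuple((ce[i]+[300,130]).round(1)),int(st[i,4])) for i in range(1,n) if st[i,4]>8])
ax=np.array([.507,-.0525,0]);cx=np.array([.954,-.301,0])
for q in (2.25,1.9,1.57,1.2,.6,0):
    T=ax+cx*(.05-.05*np.cos(q)-.0095*np.sin(q))+np.array([0,0,.0625+.05*np.sin(q)-.0095*np.cos(q)]);print(q,proj(a,T).round(1),end=" ")
E
python3 see.py s2
```

```text
23.65 [ 0.6006 -0.0818  0.1167] [-0.7  0.3  0.9]
[((np.float64(307.0), np.float64(146.4)), 403), ((np.float64(366.4), np.float64(140.8)), 253), ((np.float64(341.5), np.float64(158.7)), 57), ((np.float64(329.8), np.float64(177.0)), 10)]
[((np.float64(358.6), np.float64(140.6)), 519), ((np.float64(335.0), np.float64(156.5)), 44), ((np.float64(329.7), np.float64(176.5)), 14)]
2.25 [340.6 157.7] 1.9 [333.4 156. ] 1.57 [326.2 156.3] 1.2 [318.7 158.8] 0.6 [310.6 166.8] 0 [309.6 176.8]
```

The arm follows the fingers: its dark pad moved from (341.5,158.7) to (335,156.5), which is about 1.95 rad. I'll keep pushing to upright, then raise the tip and follow the arc.

Request:
step_arm(dp=[[0,0,0.08],[0,0,0.16],[0,0,0.24],[0,0,0.29],[0,0,0.29],[0,-0.1,0.29],[0,-0.2,0.29],[0,-0.28,0.29],[0,-0.28,0.29]], rot=[[0,0,0],[0,0,0],[0,0,0],[0,0,0],[0,0,0],[0,0,0],[0,0,0],[0,0,0],[0,0,0]])

```text
time_s: 24.55
tcp_pos: [0.5693, -0.0719, 0.1513]
ee_rot: [-90.1, -0.0, 72.5]
wrist_force: [-0.3, 0.1, 1.1]
grip_width: 0.003
```

```bash
python3 see.py s3
```

```text
24.6 [ 0.5689 -0.0718  0.1504] [-0.1 -0.2 -0.4]
[((np.float64(307.0), np.float64(146.4)), 403), ((np.float64(366.4), np.float64(140.8)), 253), ((np.float64(341.5), np.float64(158.7)), 57), ((np.float64(329.8), np.float64(177.0)), 10)]
[((np.float64(336.6), np.float64(135.4)), 111), ((np.float64(366.3), np.float64(140.7)), 254), ((np.float64(328.5), np.float64(156.0)), 12), ((np.float64(329.6), np.float64(176.9)), 11)]
2.25 [340.6 157.7] 1.9 [333.4 156. ] 1.57 [326.2 156.3] 1.2 [318.7 158.8] 0.6 [310.6 166.8] 0 [309.6 176.8]
```

Request:
step_arm(dp=[[0,0.003,0.105],[0,0.022,0.213],[0,0.052,0.304],[0,0.089,0.384],[0,0.14,0.464],[0,0.196,0.533],[0,0.265,0.598],[0,0.336,0.65],[0,0.336,0.65],[0,0.336,0.65]], rot=[[0,0,0],[0,0,0],[0,0,0],[0,0,0],[0,0,0],[0,0,0],[0,0,0],[0,0,0],[0,0,0],[0,0,0]])

```text
time_s: 25.6
tcp_pos: [0.4941, -0.0483, 0.1094]
ee_rot: [-90.0, -0.0, 72.5]
wrist_force: [1.0, 0.7, -0.3]
grip_width: -0.0
```

```bash
python3 see.py s4
```

```text
25.65 [ 0.4948 -0.0485  0.1099] [ 0.1 -0.5 -0.2]
[((np.float64(307.0), np.float64(146.4)), 403), ((np.float64(366.4), np.float64(140.8)), 253), ((np.float64(341.5), np.float64(158.7)), 57), ((np.float64(329.8), np.float64(177.0)), 10)]
[((np.float64(303.7), np.float64(143.8)), 194), ((np.float64(366.3), np.float64(140.7)), 254), ((np.float64(309.5), np.float64(168.3)), 37), ((np.float64(329.7), np.float64(176.9)), 9)]
2.25 [340.6 157.7] 1.9 [333.4 156. ] 1.57 [326.2 156.3] 1.2 [318.7 158.8] 0.6 [310.6 166.8] 0 [309.6 176.8]
```

Request:
step_arm(dp=[[0,0.05,0.028],[0,0.097,0.052],[0,0.165,0.079],[0,0.235,0.098],[0,0.29,0.108],[0,0.322,0.113],[0,0.322,0.113],[0,0.322,0.113]], rot=[[0,0,0],[0,0,0],[0,0,0],[0,0,0],[0,0,0],[0,0,0],[0,0,0],[0,0,0]])

```text
time_s: 26.45
tcp_pos: [0.4814, -0.0443, 0.0711]
ee_rot: [-90.0, 0.0, 72.5]
wrist_force: [0.2, 0.6, -0.6]
grip_width: 0.0
```

Request:
step_arm(dp=[[0,0.01,0],[0,0.02,0],[0,0.03,0],[0,0.04,0],[0,0.045,0],[0,0.045,0]], rot=[[0,0,0],[0,0,0],[0,0,0],[0,0,0],[0,0,0],[0,0,0]])

```text
time_s: 27.05
tcp_pos: [0.4815, -0.0443, 0.0658]
ee_rot: [-90.0, -0.0, 72.5]
wrist_force: [-1.1, 0.0, 0.7]
grip_width: -0.001
```

Request:
step_arm(dp=[[0,0.005,0],[0,0.01,0],[0,0.01,0]], rot=[[0,0,0],[0,0,0],[0,0,0]])

```text
time_s: 27.35
tcp_pos: [0.4814, -0.0443, 0.0647]
ee_rot: [-90.0, 0.0, 72.5]
wrist_force: [-1.0, 0.3, 1.8]
grip_width: 0.001
```

Request:
step_arm(dp=[[0,0.005,0],[0,0.008,0],[0,0.008,0]], rot=[[0,0,0],[0,0,0],[0,0,0]])

```text
time_s: 27.65
tcp_pos: [0.4815, -0.0444, 0.0646]
ee_rot: [-90.0, 0.0, 72.5]
wrist_force: [-3.1, -0.4, 9.4]
grip_width: 0.002
```

The force rose sharply at 64.6 mm, where 64.5 mm means the arm is closed with the pad resting. I'll retract and check.

Request:
step_arm(dp=[[0,-0.03,0],[0,-0.15,0],[0,-0.4,0],[0,-0.7,0.2],[0,-0.9,0.4],[0,-1.0,0.6],[0,-1.0,0.6],[0,-1.0,0.6]], rot=[[0,0,0],[0,0,0],[0,0,0],[0,0,0],[0,0,0],[0,0,0],[0,0,0],[0,0,0]])

```text
time_s: 28.45
tcp_pos: [0.4131, -0.0228, 0.1838]
ee_rot: [-90.1, -0.0, 72.5]
wrist_force: [0.7, -0.0, 0.2]
grip_width: 0.002
```

```bash
python3 see.py s5
python3 - <<'E'
from h import *
from workcell import *
# bystanders: image change before/after, scene & top; tab position
a=pickle.load(open("scene.pkl","rb"));b=pickle.load(open("s5.pkl","rb"))
ax=np.array([.507,-.0525,0]);cx=np.array([.954,-.301,0])
for q in(0,.05,.1):print(q,"tab",proj(b,ax+cx*(.05-.1*np.cos(q))+np.array([0,0,.0645+.1*np.sin(q)])).round(1))
d=cv2.absdiff(cv2.GaussianBlur(a["color"],(0,0),1.5),cv2.GaussianBlur(b["color"],(0,0),1.5)).max(2)
for n,(u0,u1,v0,v1) in dict(strip=(225,260,132,188),dropper=(400,420,198,222),marker=(225,280,230,262),red=(285,316,228,252)).items():print(n,d[v0:v1,u0:u1].max(),d[v0:v1,u0:u1].mean().round(1))
c=capture("wrist");pickle.dump(c,open("w11.pkl","wb"))
cv2.imwrite("pics/fin.png",np.hstack([cv2.resize(b["color"][150:215,280:350],(400,372),interpolation=2),cv2.resize(c["color"][100:340,200:440],(372,372))]))
E
```

```text
28.5 [ 0.4132 -0.0229  0.1834] [-0.3 -0.2  0.5]
[((np.float64(307.0), np.float64(146.4)), 403), ((np.float64(366.4), np.float64(140.8)), 253), ((np.float64(341.5), np.float64(158.7)), 57), ((np.float64(329.8), np.float64(177.0)), 10)]
[((np.float64(366.4), np.float64(140.8)), 253), ((np.float64(308.8), np.float64(177.3)), 38), ((np.float64(329.6), np.float64(176.9)), 11)]
2.25 [340.6 157.7] 1.9 [333.4 156. ] 1.57 [326.2 156.3] 1.2 [318.7 158.8] 0.6 [310.6 166.8] 0 [309.6 176.8] 0 tab [288.5 173.5]
0.05 tab [288.4 171.8]
0.1 tab [288.5 170.2]
strip 61 6.0
dropper 1 0.5
marker 1 0.5
red 2 0.6
```

The pad blob at (308.8,177.3) matches the closed position (309.6,176.8), and the dropper, marker and red lid are unchanged. The strip-bottle patch differs, so I'll check whether that is the gripper blocking the view or its shadow.

Run:
```python
from h import *
from workcell import *
def cap(c,u0,u1,v0,v1):
    g=cv2.cvtColor(c["color"],cv2.COLOR_BGR2GRAY)[v0:v1,u0:u1];m=cv2.moments((g<50).astype(np.uint8),True);return m["m00"],round(m["m10"]/max(m["m00"],1)+u0,2),round(m["m01"]/max(m["m00"],1)+v0,2)
for n in("scene","scene1","s2","s3","s4","s5"):print(n,cap(pickle.load(open(n+".pkl","rb")),226,250,132,155))
t=capture("top")
for c in(pickle.load(open("top.pkl","rb")),t):print(cap(c,225,255,243,270))
print(get_state()["time_s"])
```

```text
scene (270.0, 237.29, 142.83)
scene1 (273.0, 237.54, 142.73)
s2 (271.0, 237.5, 142.74)
s3 (271.0, 237.56, 142.72)
s4 (274.0, 237.55, 142.71)
s5 (275.0, 237.53, 142.7)
(233.0, 238.88, 256.2)
(0.0, 225.0, 243.0)
28.6
```

The bottle's cap hasn't moved (to within 0.25 px), so the difference was shadow. I'm handing the job in.

```bash
python3 -c "from workcell import *;print(finish_job())"
```

```text
the job is handed in; nothing more can be done
None
```

The lid is back on the open dish, the spare dish sits on that lid, and the hold-down arm is pressed onto the pile. I handed it in at about 28.6 s with the robot clear of everything.

- **Lid:** contact came at 25.8 mm TCP height, against 25.7 mm expected. After release it looked flat and concentric over the gel. By the camera it may sit up to about 2 mm behind the carrier's axis, which is within the play.
- **Spare dish:** its foot touched down at about 38 mm, so it is inside the lid's rim. After release its ring was within about 0.5 mm of the lid's centre.
- **Hold-down arm:** pushing on the tab met firm contact (9.4 N) at 64.6 mm, against 64.5 mm for the closed position. After I let go, the pad appeared within about 1 px of its closed position.
- **Bystanders:** the dropper bottle, marker and red lid look unchanged. The strip bottle's image patch differed, which I put down to shadow because its cap had moved only about 0.25 px.

**Checks that failed or disagreed:**
- The wrist-camera circle fits disagreed with the ring measurements by several millimetres, so I placed by comparing rings within the same view.
- The last top view could not confirm the strip bottle, because its cap was not found there (probably hidden by the robot).
- The final close-up was refused by the picture limit, so the end state was checked by numbers only.

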